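Snap a bearing cover home with the seating tool

ROBOT

A 6-joint arm with a two-finger parallel gripper is mounted at the origin on a cart in front of the work surface, level with it; the furniture and walls round the work are solid. World frame = base frame: x ahead of the robot, y to its left, z up, the work surface at z = 0. Lengths are in m, angles in rad, forces in N, time in s.
With the tool pointing down it reaches from about 0.425 to 0.95 m from the base axis. Payload 3.5 kg.
Tool frame: the origin (TCP) lies on the centre line of the jaws, within the pads' length; the fingertips stand 8 mm ahead of it and the grasp point (between the pads) lies 11 mm behind it; z points along the fingers, y is the line along which they close (so a half turn about z gives the same grasp; the last joint's range is limited). The gripper opens to 85 mm and grips with 20 to 120 N. Pads are 22 mm wide; open, the fingers measure 114 mm over their backs; the gripper's body (76 mm by 85 mm) begins 54 mm behind the grasp point. The pads swing forward as they close: fully open they stand 13 mm farther back than shut.
Start: joints at [1.023, 0.286, 1.577, -0, 1.279, -0.15], TCP at [0.261, 0.622, 0.239] pointing down, gripper open.
Joint ranges: [-2.77, 2.77], [-0.9, 2.22], [0.21, 2.48], [-1.53, 4.67], [0.24, 2.81], [-2.84, 2.84]. Speed limits (rad/s): [2.79, 2.79, 3.14, 3.14, 3.14, 3.14].

INTERFACE

Orientations are given as a unit quaternion [x, y, z, w].
In Python, from plant import ctrl gives the robot as it stands. The module is installed in compiled form; this text tells all that it offers.
- The arm moves only by the tool send_rows, never from a script. Its argument "steps" is a list of rows, each a list of 5 numbers: the shift along the tool's x, y, z in m, then the turn about the tool's z in degrees, then the opening, from -1 (shut) to 1 (fully open). A call has 1 to 12 rows; each row is the pose to reach, as a shift and turn from the pose commanded when the call began, along the tool's axes at that moment; what a row does not reach only later rows make up. A row lasts 1/10 s, in which the tool goes at most 50 mm and 8.59 degrees, less where a joint would pass 70% of its speed; a pose out of reach is approached as far as the arm can. A call with a gripper value outside its range is refused whole. The fingers move at their own pace and stop on an object; "squeeze" is the grip in N (left out, the last holds). Time passes only in rows, so rows that repeat a pose let the fingers close. It gives the time, the measured TCP pose, the force, the opening and the grip force at its end, in the units of the state.
- ctrl.get_state(): the state, without advancing time (a new reading comes with each control period).
- ctrl.read_camera(name): name is "scene" or "top" or "wrist"; returns the picture (400x640x3 uint8, red, green, blue); there is no depth.
- ctrl.calibration(name): a dict with "intrinsics" (3x3 intrinsics, pixels), "k1" (the pictures are not rectified: a ray, as slopes to the right and down, at radius r is drawn at 1 + k1 r^2 times it, then the intrinsics apply), "extrinsics" (4x4, takes a point from world to camera coordinates); the wrist camera has in their place "tool_from_camera" (4x4, takes a point from camera to tool coordinates, whose origin is the TCP and whose axes are the flange's). Camera axes: x right, y up, looking along -z (the intrinsics and any distortion apply to the point x, -y, -z); pixel columns grow to the right and rows downward; lengths in m; the calibration is good to about 2 mm. A picture is of the moment at which its call begins: read the wrist's pose just before it. calibration takes no time and is no camera call.
- ctrl.sign_off(): hands the job in; it is judged then, once.
The state is a dict: "time": time; "qpos": joint angles; "dq": joint speeds; "joint_efforts": joint torques, N m; "eef_pos": TCP position; "tcp_rot": TCP orientation; "contact_force": force on the tool from outside, world axes, zero at the start; "wrist_torque": the same for the moment, N m; "opening": opening from 0.0 (shut) to 1.0 (fully open); "finger_force": force on a finger pad.
Only numpy, scipy, OpenCV 4.12 (cv2) and the standard library are available. Lean on these libraries where they do the work, as an engineer would, in place of code of your own. Each camera call takes 0.05 s, during which the arm holds its last target. There are 200 camera calls.

TASK

Take the brass seating tool out of its wooden holder and, holding it upright and centred, press its nose squarely down on the black bearing cover until both orange spring catches click over the cover's rim, then on until the cover sits firmly on its stop (press it there with 10 to 20 N). Never push so hard that the cover cracks, and push only with the tool; then hang the tool back upright in its holder and leave the other things where they are.

Things in the scene. Friction and masses are not known exactly. Their poses are not given: they have to be found in the camera images.
- nest: Fixed dark steel base plate, 124 x 84 x 14 mm, with a turned aluminium bearing housing (46 mm flange, top 48 mm above the surface) clamped upright at its centre. Origin: centre of the plate's underside, on the surface; z up along the housing's bore, x along the plate's length. The two catches stand at +x and -x.
- cover: Black plastic bearing cover: disc 42 mm across, 5 mm thick, on a stem that slides straight down in the bore and stays where put (2 to 4 N of drag). Origin: centre of the flat top face to press, z up; at the start 75 to 79 mm above the nest's underside. Home: a firm stop, top face at 52 to 63 mm, different in every housing and not to be told from these poses. It cracks above 30 N.
- catch_a (a joint): Orange spring catch, a hooked arm hinged near its foot at the nest's +x side. Angle in rad: 0 = upright (before the cover reaches it, and again once clicked over the rim); the rim pushes it out to about 0.12. Its height differs from housing to housing: top 61 to 73 mm above the nest's underside; the hook's tip, shut, is 16 mm from the bore's axis.
- catch_b (a joint): The same catch at the nest's -x side, same meaning. Spreading both catches raises the push steadily to about 13 to 19 N in all over some 5 mm; at the click it falls to almost nothing and the cover springs down several mm by itself; pressed on, the force rises again from the firm stop.
- holder: Fixed wooden block 75 x 75 x 34 mm with an upright through hole of 28 mm diameter at its centre, edge chamfered 2 mm. Origin: centre of its underside, on the surface; z up.
- seating_tool: Loose brass tool, round about its z axis, 104 mm tall, 0.2 to 0.35 kg. Origin: centre of its flat nose face (pressing end), z towards the handle. Nose 24 mm diameter up to 30 mm; collar 40 mm diameter from 30 to 38 mm; handle 25 mm diameter from 40 to 98 mm (grip here). In the holder it stands upright, collar resting on the block, origin 4 mm above the holder's underside.
- v_block: Bystander: loose steel V-block 33 x 40 x 34 mm. Origin: centre of its underside.
- spare_housing: Bystander: loose turned aluminium housing, 46 mm diameter, 36 mm tall. Origin: centre of its underside.
- spare_bush: Bystander: loose flanged aluminium bush, 46 mm diameter, 34 mm tall. Origin: centre of its underside.
- gauge_block: Bystander: loose steel gauge block lying flat, 35 x 20 x 9 mm. Origin: centre of its underside.
- tape_roll: Bystander: loose roll of masking tape lying flat, 100 mm diameter, 25 mm tall. Origin: centre of its underside.
Things that resemble listed ones, but are neither listed nor needed, are in the scene too. What is shaped like the holder but pink or turquoise is not meant.

How it is judged:
On the way, in this order (a step that is already met when the one before it is completed fails the run):
1. The seating tool presses on the cover and both catches are being spread by its rim (contact force between seating_tool and cover above 4 N and value of joint each of catch_a, catch_b above 0.05 rad), for 0.02 s.
2. With both catches shut, the tool presses the cover firmly on its stop, with over 9 N (value of joint each of catch_a, catch_b below 0.03 rad and z of cover in the frame of nest below 0.0635 m and contact force between seating_tool and cover above 9 N), for 0.05 s.
At the end, for the whole second after the job is handed in: Both catches shut over the cover's rim (angle under 0.03 rad, cover's top less than 63.5 mm above the nest's underside), and the seating tool at rest in its holder: origin within 6 mm of the hole's axis and less than 7 mm above the holder's underside, tilted less than 0.12 rad (value of joint each of catch_a, catch_b below 0.03 rad and z of cover in the frame of nest below 0.0635 m and horizontal distance between seating_tool and holder below 0.006 m and z of seating_tool in the frame of holder below 0.007 m and angle between seating_tool's own z axis and vertical below 0.12 rad and linear speed of seating_tool below 0.02 m/s); the robot touches nothing.
It fails at once if The tool presses on the cover with more than 30 N (the cover cracks) (contact force between seating_tool and cover above 30 N).
It fails at once if The tool presses on the cover (over 4 N) while tilted more than 0.12 rad or more than 6 mm off centre (contact force between seating_tool and cover above 4 N and (angle between seating_tool's own z axis and vertical above 0.12 rad or horizontal distance between seating_tool and cover above 0.006 m)).
It fails at once if The robot itself pushes on the nest, housing or cover with more than 3 N (contact force between any of the arm, the fingers and nest above 3 N).
It fails at once if A bystander is moved by more than 30 mm (distance of any of v_block, spare_housing, spare_bush, gauge_block, tape_roll from where it was at the start of the episode above 0.03 m).
It also fails if it takes over 67 s, if anything falls off the work surface, if the arm or the gripper's body presses on something with over 40 N, if the wrist force passes 120 N, or if a joint passes its speed limit or range.

## Working session

There is one attempt and no reset: what is moved stays moved. The work goes in short steps, Python scripts to look and compute and a tool call to move; the robot and the scene stay as the last step left them, time stands still between calls to the robot, and variables do not carry over. Pictures are saved under pics/ and viewed, at most 14 in all, crops included, and the job is handed in when it is done.

Besides the shell and the picture viewer there is one more tool, called in YAML: its name, and indented under it one key for each argument. send_rows: Moves the arm, as the interface text tells. Its arguments: {"type":"object","properties":{"steps":{"type":"array","items":{"type":"array","items":{"type":"number"}}},"squeeze":{"type":"number"}},"required":["steps"]}

```bash
mkdir -p pics
cat > h.py <<'E'
import numpy as np, cv2
from plant import ctrl
from scipy.spatial.transform import Rotation as R
def save(im,n): cv2.imwrite('pics/'+n+'.png',cv2.cvtColor(im,cv2.COLOR_RGB2BGR))
def extr(name,st=None):
    c=ctrl.calibration(name)
    if name=='wrist':
        T=np.eye(4);T[:3,:3]=R.from_quat(st['tcp_rot']).as_matrix();T[:3,3]=st['eef_pos']
        return c,T@np.array(c['tool_from_camera'])
    return c,np.linalg.inv(np.array(c['extrinsics']))
def ray(name,uv,st=None):
    c,M=extr(name,st);K=np.array(c['intrinsics'],float)
    k=np.array([c['k1'],0,0,0],float)
    p=cv2.undistortPoints(np.array([[uv]],float),K,k)[0,0]
    d=M[:3,:3]@np.array([p[0],-p[1],-1.]);return M[:3,3],d
def onz(name,uv,z,st=None):
    o,d=ray(name,uv,st);return o+d*(z-o[2])/d[2]
def proj(name,P,st=None):
    c,M=extr(name,st);q=np.linalg.inv(M)@np.append(P,1)
    x=q[0]/-q[2];y=-q[1]/-q[2];s=1+c['k1']*(x*x+y*y)
    return (np.array(c['intrinsics'])@[x*s,y*s,1])[:2]
E
python3 - <<'E'
from h import *
s=ctrl.get_state();print(s)
for n in('scene','top'):
    im=ctrl.read_camera(n);np.save(n+'.npy',im);save(im,n)
    c,M=extr(n);print(n,c['intrinsics'],c['k1'],M.round(3).tolist())
print(ctrl.calibration('wrist'))
E
```

```text
{'time': 0.0, 'qpos': array([ 1.02303899e+00,  2.87201347e-01,  1.57820219e+00,  1.07533619e-05,
        1.27857160e+00, -1.50018172e-01]), 'dq': array([ 0.00136681,  0.00129361, -0.00187638, -0.00082293, -0.00113474,
        0.00044896]), 'joint_efforts': array([ 8.76889976e-05, -4.05957699e+01, -2.92638570e+01, -8.91631430e-05,
        5.60696237e-03, -9.05798103e-07]), 'eef_pos': array([0.26109474, 0.62176232, 0.23790971]), 'tcp_rot': array([ 1.97562706e-01,  9.80289528e-01, -1.11771306e-03, -4.12065721e-04]), 'contact_force': array([ 0.40026547, -0.27922174, -0.31833187]), 'wrist_torque': array([ 0.02303989, -0.0192325 ,  0.02342775]), 'finger_force': 0.0, 'opening': 0.999398281483955}
scene [[449.3693138    0.         317.7774304 ]
 [  0.         449.3693138  203.75462764]
 [  0.           0.           1.        ]] 0.006398389380262136 [[0.8, 0.441, -0.408, 0.021], [-0.6, 0.582, -0.549, -0.67], [-0.005, 0.683, 0.73, 0.965], [0.0, 0.0, 0.0, 1.0]]
top [[374.99038099   0.         320.85158755]
 [  0.         374.99038099 199.7669397 ]
 [  0.           0.           1.        ]] -0.019024389979878452 [[0.0, 0.998, -0.066, 0.468], [-1.0, 0.001, 0.01, 0.01], [0.01, 0.066, 0.998, 1.034], [0.0, 0.0, 0.0, 1.0]]
{'intrinsics': array([[294.07247585,   0.        , 314.94298549],
       [  0.        , 294.07247585, 198.01694818],
       [  0.        ,   0.        ,   1.        ]]), 'k1': -0.015543213168962119, 'tool_from_camera': array([[-1.11320087e-04,  9.65372571e-01,  2.60875039e-01,
         6.61686255e-02],
       [ 9.99999703e-01,  3.06327577e-04, -7.06852550e-04,
         8.42862209e-04],
       [-7.62289283e-04,  2.60874883e-01, -9.65372319e-01,
        -1.35004201e-01],
       [ 0.00000000e+00,  0.00000000e+00,  0.00000000e+00,
         1.00000000e+00]])}
```

View pics/top.png

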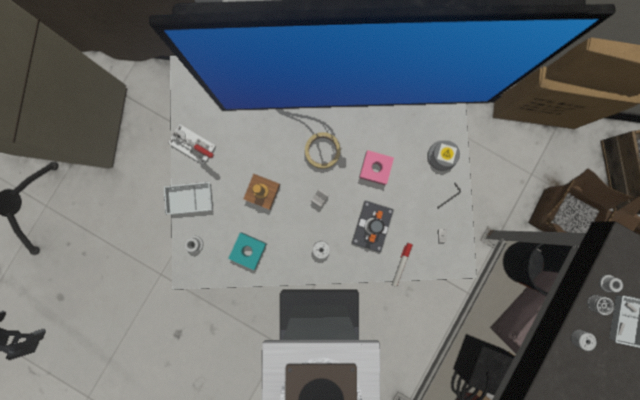

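View pics/scene.png

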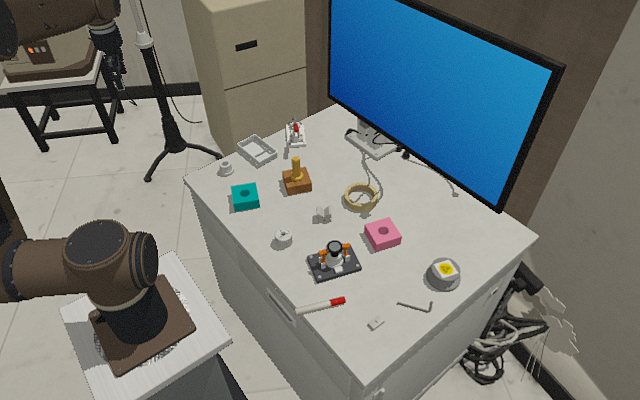

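The top view shows the tool with its brown holder at (262,192), and look-alikes in pink at (376,168) and turquoise at (248,252). The nest with its orange catches is at (374,226). Brown wood with the brass tool standing in it matches the description. I'll measure both things and enlarge the holder to confirm.

Run:
```python
from h import *
def blobs(n,lo,hi,roi,mn=8):
    im=np.load(n+'.npy');h=cv2.cvtColor(im,cv2.COLOR_RGB2HSV);m=cv2.inRange(h,lo,hi)
    z=np.zeros_like(m);x0,y0,x1,y1=roi;z[y0:y1,x0:x1]=m[y0:y1,x0:x1]
    k,l,s,c=cv2.connectedComponentsWithStats(z)
    for i in range(1,k):
        if s[i,4]>=mn: print(n,roi,s[i].tolist(),c[i].round(1))
    return z
w=blobs('top',(5,100,40),(30,255,255),(235,165,290,220))
p=cv2.findNonZero(w);r=cv2.minAreaRect(p);print('holder rect',r,onz('top',r[0],.03).round(4))
blobs('top',(5,150,150),(18,255,255),(345,195,400,260),3)
im=np.load('top.npy');h=cv2.cvtColor(im,cv2.COLOR_RGB2HSV)
for y,x in((180,250),(192,262),(186,258)):print(h[y,x])
a=cv2.resize(np.load('scene.npy')[140:210,265:335],None,fx=5,fy=5)
b=cv2.resize(np.load('top.npy')[165:235,235:305],None,fx=5,fy=5)
save(np.hstack([a,b]),'crop')
n=cv2.resize(im[190:260,340:410],None,fx=5,fy=5);s=cv2.resize(np.load('scene.npy')[225:295,300:370],None,fx=5,fy=5);save(np.vstack([np.hstack([a,b])[60:320],np.hstack([s,n])[20:350]]),'crop')
```

```text
top (235, 165, 290, 220) [245, 175, 34, 34, 634] [261.4 190.6]
holder rect ((261.12066650390625, 191.44827270507812), (27.29721450805664, 26.368736267089844), 21.801406860351562) [0.5565 0.1597 0.03  ]
top (345, 195, 400, 260) [377, 211, 5, 7, 28] [379.  214.1]
top (345, 195, 400, 260) [370, 235, 5, 6, 25] [372.1 237.5]
[ 13  39 149]
[17 80 83]
[ 19 145 180]
```

View pics/crop.png

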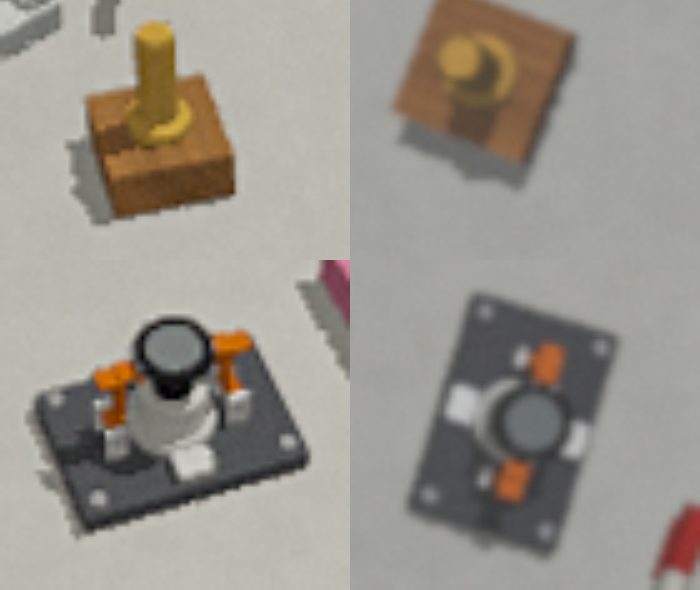

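Both are confirmed: the brown holder with the brass tool in it, and the nest with orange catches on either side of the black cover.

```bash
cat >> h.py <<'E'
def shift(P):
    s=ctrl.get_state();Rm=R.from_quat(s['tcp_rot']).as_matrix()
    return (Rm.T@(np.array(P)-s['eef_pos'])*1000).round(1)
E
python3 - <<'E'
from h import *
print('tooltop',onz('top',(257,188.4),.108).round(4),'collar',onz('top',(261.8,191.4),.042).round(4))
print('cover',onz('top',(376.8,226.4),.077).round(4),'catch',onz('top',(379,214.1),.065).round(4),onz('top',(372.1,237.5),.065).round(4))
t=onz('scene',(265+154/5,140+90/5),.108);print('scene tool top',t.round(4))
t=onz('scene',(300+174/5,225+(348-260+20)/5),.077);print('scene cover',t.round(4))
h=onz('top',(257,188.4),.108);print(shift([h[0],h[1],.2379]))
E
```

```text
tooltop [0.5572 0.1583 0.108 ] collar [0.5556 0.1561 0.042 ]
cover [ 0.4633 -0.1429  0.077 ] catch [ 0.495  -0.1508  0.065 ] [ 0.4347 -0.1324  0.065 ]
scene tool top [0.5579 0.1571 0.108 ]
scene cover [ 0.4633 -0.1446  0.077 ]
[-452.5 -312.6    0.7]
```

send_rows:
  steps:
    - [-38, -26, 0, 0, 1]
    - [-76, -52, 0, 0, 1]
    - [-114, -78, 0, 0, 1]
    - [-152, -104, 0, 0, 1]
    - [-190, -130, 0, 0, 1]
    - [-228, -156, 0, 0, 1]
    - [-266, -182, 0, 0, 1]
    - [-304, -208, 0, 0, 1]
    - [-342, -234, 0, 0, 1]
    - [-380, -260, 0, 0, 1]
    - [-420, -288, 0, 0, 1]
    - [-452, -313, 0, 0, 1]

```text
time: 1.3
eef_pos: [0.5869, 0.116, 0.2389]
tcp_rot: [0.198, 0.98, -0.0, -0.0]
contact_force: [-0.1, 0.3, 0.1]
opening: 0.998
finger_force: 0.0
```

send_rows:
  steps:
    - [0, 0, 0, 0, 1]
    - [0, 0, 0, 0, 1]
    - [0, 0, 0, 0, 1]

```text
time: 1.6
eef_pos: [0.5857, 0.1187, 0.2388]
tcp_rot: [0.197, 0.98, 0.0, -0.001]
contact_force: [-0.2, 0.1, 0.9]
opening: 0.996
finger_force: 0.0
```

Run:
```python
from h import *
s=ctrl.get_state();im=ctrl.read_camera('wrist');np.save('w1.npy',im);save(im,'w1');import pickle;pickle.dump(s,open('w1.pkl','wb'))
print(s['eef_pos'],s['qpos'].round(2),s['contact_force'])
print('pred top',proj('wrist',[.5575,.1577,.108],s),proj('wrist',[.5565,.157,.042],s))
```

```text
[0.58565851 0.11874857 0.23876614] [ 0.03  0.12  1.77  0.    1.25 -1.14] [-0.19220363  0.11918616  0.94199459]
pred top [341.75024559 147.87475471] [335.57143043 141.66242707]
```

View pics/w1.png

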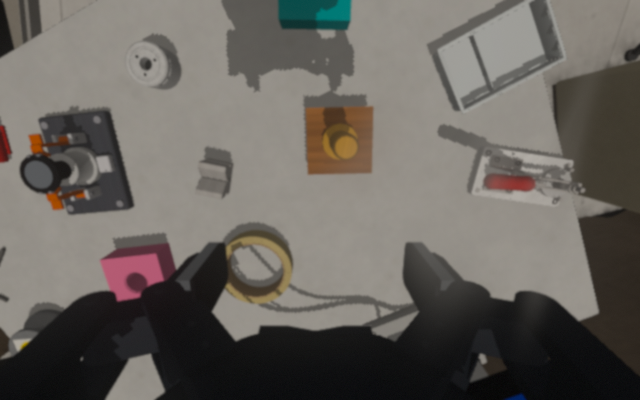

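The wrist view shows the brown holder at (339,140) with the handle's top at (345,146), the nest at (85,165) on the left, and the tape roll and pink block below. The arm went about 8% farther than commanded, so I'll measure the tool again and work in closed loop.

Run:
```python
from h import *
import pickle
s=pickle.load(open('w1.pkl','rb'))
im=np.load('w1.npy');h=cv2.cvtColor(im,cv2.COLOR_RGB2HSV)
m=cv2.inRange(h,(17,120,120),(30,255,255));m[:, :300]=0;m[:,380:]=0;m[:100]=0;m[185:]=0
p=cv2.findNonZero(m);print(cv2.boundingRect(p),p.mean(0))
m2=cv2.inRange(h,(5,100,40),(30,255,255));m2[:, :295]=0;m2[:,385:]=0;m2[:95]=0;m2[185:]=0
r=cv2.minAreaRect(cv2.findNonZero(m2));print(r,onz('wrist',r[0],.03,s).round(4))
print(onz('wrist',(345,146),.108,s).round(4),onz('wrist',(340,141),.042,s).round(4))
print('cover',onz('wrist',(41.5,172),.077,s).round(4))
print(ctrl.get_state()['eef_pos'],shift([.5575,.157,.2388]))
```

```text
(322, 127, 36, 32) [[341.6885759  146.09546166]]
((339.0, 140.0), (66.0, 66.0), 90.0) [0.5574 0.1618 0.03  ]
[0.5571 0.161  0.108 ] [0.5577 0.1618 0.042 ]
cover [ 0.4636 -0.1357  0.077 ]
[0.58558987 0.11913661 0.23893822] [40.5 24.1  0.2]
```

send_rows:
  steps:
    - [40, 0, 0, 0, 1]
    - [40, 0, 0, 0, 1]
    - [40, 0, 0, 0, 1]
    - [40, 0, 0, 0, 1]

```text
time: 2.05
eef_pos: [0.3993, 0.197, 0.2391]
tcp_rot: [0.197, 0.98, 0.0, -0.0]
contact_force: [0.1, 1.0, 0.5]
opening: 1.003
finger_force: 0.0
```

send_rows:
  steps:
    - [0, 30, 0, 0, 1]
    - [0, 30, 0, 0, 1]
    - [0, 30, 0, 0, 1]
    - [0, 30, 0, 0, 1]

```text
time: 2.45
eef_pos: [0.4781, 0.383, 0.24]
tcp_rot: [0.196, 0.981, 0.0, 0.0]
contact_force: [0.5, -1.3, 0.8]
opening: 0.998
finger_force: 0.0
```

I sent millimetres where the rows are in metres, so each row saturated at 50 mm. That did no harm, and I'll use metres from here.

Run:
```python
from h import *
print(shift([.5573,.1595,.2]))
```

```text
[-159. -176.   40.]
```

send_rows:
  steps:
    - [-0.032, -0.035, 0.01, 0, 1]
    - [-0.064, -0.07, 0.02, 0, 1]
    - [-0.096, -0.105, 0.03, 0, 1]
    - [-0.128, -0.14, 0.04, 0, 1]
    - [-0.159, -0.176, 0.04, 0, 1]
    - [-0.159, -0.176, 0.04, 0, 1]
    - [-0.159, -0.176, 0.04, 0, 1]

```text
time: 3.15
eef_pos: [0.5575, 0.1564, 0.1994]
tcp_rot: [0.198, 0.98, 0.0, -0.0]
contact_force: [-0.9, 0.6, 0.5]
opening: 0.998
finger_force: 0.0
```

Run:
```python
from h import *
s=ctrl.get_state();im=ctrl.read_camera('wrist');np.save('w2.npy',im);save(im[:400],'w2')
print(s['eef_pos'],R.from_quat(s['tcp_rot']).as_matrix().round(3).tolist())
h=cv2.cvtColor(im,cv2.COLOR_RGB2HSV)
print('pred',proj('wrist',[.5573,.1595,.108],s),proj('wrist',[.5573,.1595,.042],s))
```

```text
[0.55751884 0.15636915 0.19942111] [[-0.922, 0.388, -0.0], [0.388, 0.922, 0.001], [0.0, 0.0, -1.0]]
pred [317.12582416 202.35110808] [316.58085467 184.5277716 ]
```

View pics/w2.png

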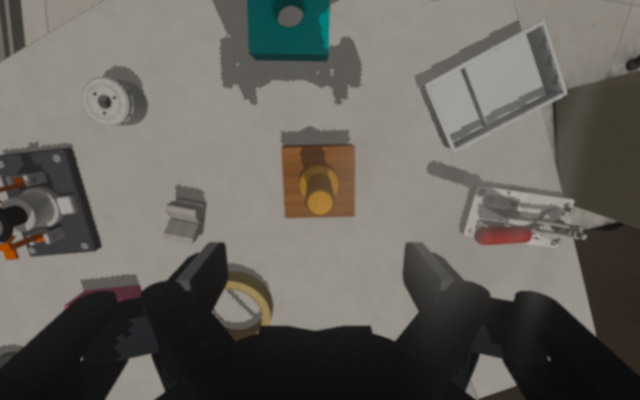

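The handle's top is at (320,202) and the collar at (319,185), about 2 mm to the right of the prediction. I'll correct for that, descend to a grasp height of 75 mm and close.

send_rows:
  steps:
    - [0.0015, 0.004, 0.03, 0, 1]
    - [0.0015, 0.004, 0.06, 0, 1]
    - [0.0015, 0.004, 0.09, 0, 1]
    - [0.0015, 0.004, 0.12, 0, 1]
    - [0.0015, 0.004, 0.135, 0, 1]
    - [0.0015, 0.004, 0.135, 0, 1]
    - [0.0015, 0.004, 0.135, 0, 1]

```text
time: 3.9
eef_pos: [0.5585, 0.1613, 0.0653]
tcp_rot: [0.197, 0.98, 0.0, 0.001]
contact_force: [1.0, -0.1, -0.4]
opening: 1.002
finger_force: 0.0
```

Run:
```python
from h import *
s=ctrl.get_state();print(s['eef_pos'],s['contact_force'],shift([.558,.1612,.064]))
```

```text
[0.55853429 0.16128288 0.06533783] [ 0.9890912  -0.14102944 -0.38331125] [ 0.5 -0.3  1.3]
```

send_rows:
  steps:
    - [0, 0, 0, 0, -1]
    - [0, 0, 0, 0, -1]
    - [0, 0, 0, 0, -1]
    - [0, 0, 0, 0, -1]
    - [0, 0, 0, 0, -1]
    - [0, 0, 0, 0, -1]
    - [0, 0, 0, 0, -1]
    - [0, 0, 0, 0, -1]
    - [0, 0, 0, 0, -1]
    - [0, 0, 0, 0, -1]
  squeeze: 90

```text
time: 4.9
eef_pos: [0.5587, 0.1601, 0.0653]
tcp_rot: [0.198, 0.98, 0.0, 0.001]
contact_force: [-0.2, -0.6, 5.6]
opening: 0.273
finger_force: 88.4
```

send_rows:
  steps:
    - [0, 0, -0.008, 0, -1]
    - [0, 0, -0.02, 0, -1]
    - [0, 0, -0.04, 0, -1]
    - [0, 0, -0.06, 0, -1]
    - [0, 0, -0.085, 0, -1]
    - [0, 0, -0.11, 0, -1]
    - [0, 0, -0.13, 0, -1]
    - [0, 0, -0.13, 0, -1]
    - [0, 0, -0.13, 0, -1]
    - [0, 0, -0.13, 0, -1]

```text
time: 5.9
eef_pos: [0.5568, 0.1601, 0.1922]
tcp_rot: [0.198, 0.98, -0.001, -0.002]
contact_force: [-0.3, -0.5, -3.1]
opening: 0.269
finger_force: 88.5
```

Run:
```python
from h import *
s=ctrl.get_state();im=ctrl.read_camera('wrist');np.save('w3.npy',im);
sc=ctrl.read_camera('scene');save(np.hstack([cv2.resize(im[80:400,160:480],(400,400)),cv2.resize(sc[60:300,220:460],(400,400))]),'w3')
print(s['eef_pos'],s['contact_force'],s['wrist_torque'],s['opening'],s['finger_force'])
print(shift([.464,-.142,.195]))
```

```text
[0.55679867 0.1600717  0.19220772] [-0.26929971 -0.4581011  -3.08152426] [-0.00278652  0.00270914 -0.00041074] 0.2691574908531928 88.51455330848694
[ -31.3 -314.5   -2.3]
```

View pics/w3.png

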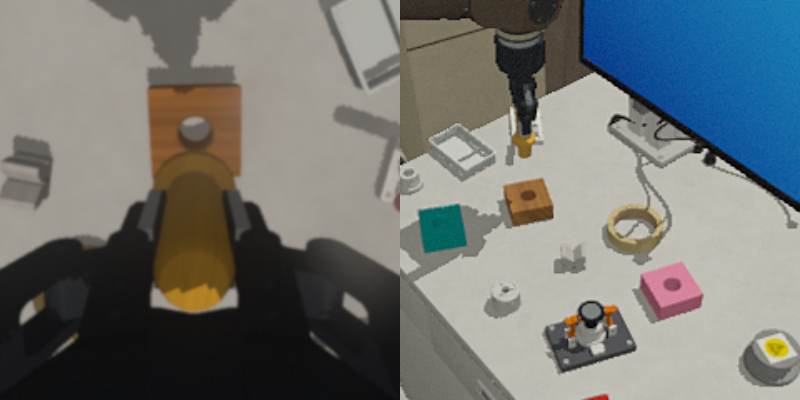

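The tool is held upright and the hole shows at (317,185). Now I'll move next to the cover, with the tool 50 mm beyond it so the wrist camera has a clear view.

send_rows:
  steps:
    - [-0.008, -0.031, 0, 0, -1]
    - [-0.016, -0.062, 0, 0, -1]
    - [-0.024, -0.094, 0, 0, -1]
    - [-0.032, -0.126, 0, 0, -1]
    - [-0.04, -0.157, 0, 0, -1]
    - [-0.048, -0.188, 0, 0, -1]
    - [-0.056, -0.22, 0, 0, -1]
    - [-0.064, -0.251, 0, 0, -1]
    - [-0.072, -0.283, 0, 0, -1]
    - [-0.081, -0.314, 0, 0, -1]
    - [-0.081, -0.314, 0, 0, -1]
    - [-0.081, -0.314, 0, 0, -1]

```text
time: 7.2
eef_pos: [0.5106, -0.1609, 0.1933]
tcp_rot: [0.199, 0.98, 0.001, -0.001]
contact_force: [-0.3, 0.8, -3.6]
opening: 0.269
finger_force: 89.1
```

send_rows:
  steps:
    - [0, 0, 0, 0, -1]
    - [0, 0, 0, 0, -1]

```text
time: 7.4
eef_pos: [0.5111, -0.1595, 0.1939]
tcp_rot: [0.197, 0.98, 0.0, -0.0]
contact_force: [0.7, 0.5, -2.4]
opening: 0.27
finger_force: 89.1
```

Run:
```python
from h import *
import pickle
s0=pickle.load(open('w1.pkl','rb'))
h=dict(s0);h['eef_pos']=np.array([.5568,.1601,.1922]);h['tcp_rot']=np.array([.198,.98,-.001,-.002])
print('hole',onz('wrist',(316.8,184.8),.034,h).round(4))
s=ctrl.get_state();im=ctrl.read_camera('wrist');np.save('w4.npy',im);save(cv2.resize(im[40:340,120:520],(800,600)),'w4')
pickle.dump(s,open('w4.pkl','wb'))
print(s['eef_pos'],s['contact_force'],s['wrist_torque'],s['tcp_rot'])
print('pred cover',proj('wrist',[.4636,-.143,.077],s))
```

```text
hole [0.5564 0.163  0.034 ]
[ 0.51109252 -0.15954415  0.19390347] [ 0.66557946  0.52619108 -2.41086563] [0.01094183 0.03775968 0.02376385] [ 1.96899574e-01  9.80423557e-01  2.34959243e-04 -3.90187925e-04]
pred cover [310.01888532 138.37361496]
```

View pics/w4.png

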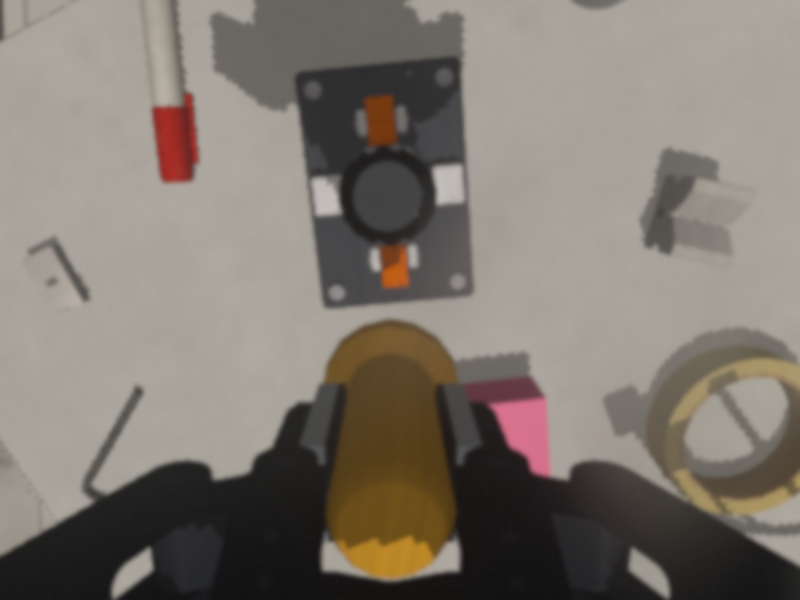

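The view shows the cover's top face at crop (388,196), full (314,138), with the catches above and below it. The tool's collar edge is at crop (391,321), full (315.5,200.5). Next I'll work out the tool's axis relative to the TCP.

Run:
```python
from h import *
import pickle
s=pickle.load(open('w4.pkl','rb'));Rm=R.from_quat(s['tcp_rot']).as_matrix();t=s['eef_pos']
f=lambda uv,z:(Rm.T@(onz('wrist',uv,z,s)-t)*1000).round(1)
nz=t[2]-.0613
print('collar front (expect x=20)',f((315.5,200.5),nz+.030),'sides y', f((283,222),nz+.038),f((348,222),nz+.038))
print('handle top rear (expect -12.5)',f((315,328.5),nz+.104), f((283.5,300),nz+.104),f((348,300),nz+.104))
im=np.load('w4.npy');g=cv2.cvtColor(im,cv2.COLOR_RGB2HSV)
m=cv2.inRange(g,(0,0,0),(180,255,45))
sub=im[105:170,285:345]
print('cover',onz('wrist',(313.7,137.7),.077,s).round(4),f((313.7,137.7),.077))
o=cv2.inRange(g,(3,150,90),(16,255,255));o[180:]=0;o[:,290:]
k,l,st,c=cv2.connectedComponentsWithStats(o)
for i in range(1,k):
    if st[i,4]>20:print(st[i],c[i],onz('wrist',c[i],.067,s).round(4))
# inner grey face
v=g[:,:,2];print(v[138,285:345].tolist());print(v[105:170,314].tolist())
```

```text
collar front (expect x=20) [19.7  1.3 31.3] sides y [  9.2 -17.3  23.3] [ 9.2 19.8 23.3]
handle top rear (expect -12.5) [ -8.9   0.9 -42.7] [  3.2 -10.4 -42.7] [  3.2  12.8 -42.7]
cover [ 0.4643 -0.1399  0.077 ] [ 50.7  -0.  116.9]
[ 594   65   46   78 2624] [617.28772866 106.04535061] [0.5408 0.1133 0.067 ]
[303  88  15  24 313] [309.99361022  99.65175719] [ 0.4344 -0.1308  0.067 ]
[311 163  13  17 201] [316.82587065 171.29353234] [ 0.4933 -0.1491  0.067 ]
[196, 196, 188, 164, 120, 71, 40, 34, 35, 34, 40, 49, 61, 66, 68, 67, 67, 68, 68, 67, 68, 68, 67, 67, 67, 67, 67, 68, 67, 68, 67, 67, 67, 67, 67, 68, 68, 67, 69, 69, 68, 69, 69, 69, 66, 60, 53, 47, 47, 47, 49, 59, 99, 150, 185, 196, 195, 193, 192, 191]
[116, 116, 115, 114, 110, 104, 93, 77, 60, 45, 37, 34, 33, 34, 38, 50, 62, 67, 68, 68, 68, 67, 67, 68, 67, 67, 68, 68, 68, 67, 68, 67, 68, 68, 68, 68, 68, 68, 67, 67, 68, 67, 67, 67, 68, 67, 69, 68, 67, 65, 55, 45, 39, 38, 39, 39, 49, 70, 94, 109, 115, 116, 115, 117, 115]
```

send_rows:
  steps:
    - [0.02, -0.0015, 0, 0, -1]
    - [0.04, -0.0015, 0, 0, -1]
    - [0.051, -0.0015, 0, 0, -1]
    - [0.051, -0.0015, 0.01, 0, -1]
    - [0.051, -0.0015, 0.02, 0, -1]
    - [0.051, -0.0015, 0.03, 0, -1]
    - [0.051, -0.0015, 0.042, 0, -1]
    - [0.051, -0.0015, 0.042, 0, -1]
    - [0.051, -0.0015, 0.042, 0, -1]
    - [0.051, -0.0015, 0.042, 0, -1]

```text
time: 8.45
eef_pos: [0.464, -0.1425, 0.1527]
tcp_rot: [0.198, 0.98, -0.0, 0.0]
contact_force: [-0.2, 0.6, -3.3]
opening: 0.27
finger_force: 89.2
```

Run:
```python
from h import *
for i in range(3):
    s=ctrl.get_state();im=ctrl.read_camera('wrist');print(s['eef_pos'].round(4),s['contact_force'].round(2),s['tcp_rot'].round(4))
sc=ctrl.read_camera('scene');tp=ctrl.read_camera('top');np.save('w5.npy',im)
save(np.hstack([cv2.resize(im[120:320,215:415],(400,400)),cv2.resize(sc[215:295,295:375],(400,400),interpolation=cv2.INTER_CUBIC)]),'w5')
print(proj('scene',[.4643,-.141,.09]),proj('scene',[.4643,-.141,.077]))
```

```text
[ 0.464  -0.1425  0.1527] [-0.21  0.55 -3.29] [ 1.976e-01  9.803e-01 -1.000e-04  4.000e-04]
[ 0.4641 -0.1426  0.1529] [ 0.53 -0.04 -2.69] [ 1.976e-01  9.803e-01 -2.000e-04  6.000e-04]
[ 0.464  -0.1426  0.153 ] [ 0.07  0.71 -3.27] [ 1.976e-01  9.803e-01 -2.000e-04  6.000e-04]
[334.32382257 242.23321143] [334.20807641 245.47736336]
```

View pics/w5.png

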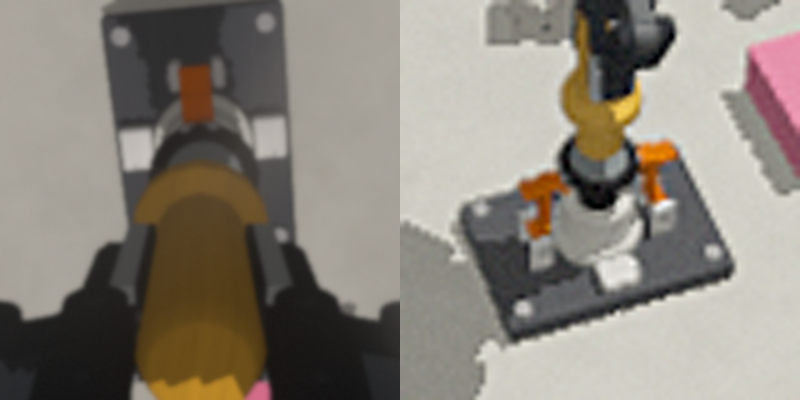

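The scene view shows the nose just above the cover, about 1–2 mm off centre. I'll make a small correction and start down.

send_rows:
  steps:
    - [0.001, 0.0012, 0, 0, -1]
    - [0.001, 0.0012, 0.004, 0, -1]
    - [0.001, 0.0012, 0.008, 0, -1]
    - [0.001, 0.0012, 0.01, 0, -1]
    - [0.001, 0.0012, 0.011, 0, -1]
    - [0.001, 0.0012, 0.011, 0, -1]

```text
time: 9.3
eef_pos: [0.4629, -0.1407, 0.141]
tcp_rot: [0.198, 0.98, 0.0, -0.0]
contact_force: [-0.2, 0.0, -2.9]
opening: 0.273
finger_force: 89.2
```

send_rows:
  steps:
    - [0, 0, 0.001, 0, -1]
    - [0, 0, 0.002, 0, -1]
    - [0, 0, 0.003, 0, -1]
    - [0, 0, 0.004, 0, -1]
    - [0, 0, 0.004, 0, -1]

```text
time: 9.8
eef_pos: [0.4632, -0.1408, 0.1375]
tcp_rot: [0.198, 0.98, -0.0, 0.0]
contact_force: [0.3, -0.1, -0.6]
opening: 0.275
finger_force: 89.3
```

send_rows:
  steps:
    - [0, 0, 0.001, 0, -1]
    - [0, 0, 0.002, 0, -1]
    - [0, 0, 0.003, 0, -1]
    - [0, 0, 0.003, 0, -1]

```text
time: 10.2
eef_pos: [0.4632, -0.1408, 0.1343]
tcp_rot: [0.198, 0.98, -0.0, 0.0]
contact_force: [-0.4, 0.1, -0.1]
opening: 0.268
finger_force: 89.4
```

send_rows:
  steps:
    - [0, 0, 0.001, 0, -1]
    - [0, 0, 0.002, 0, -1]
    - [0, 0, 0.002, 0, -1]

```text
time: 10.5
eef_pos: [0.4633, -0.1409, 0.1328]
tcp_rot: [0.198, 0.98, -0.0, 0.0]
contact_force: [-1.4, 0.8, 3.0]
opening: 0.272
finger_force: 89.6
```

send_rows:
  steps:
    - [0, 0, 0.001, 0, -1]
    - [0, 0, 0.001, 0, -1]

```text
time: 10.7
eef_pos: [0.4633, -0.1409, 0.1319]
tcp_rot: [0.198, 0.98, -0.0, 0.0]
contact_force: [-1.6, 0.3, 4.6]
opening: 0.268
finger_force: 89.8
```

send_rows:
  steps:
    - [0, 0, 0.001, 0, -1]
    - [0, 0, 0.001, 0, -1]

```text
time: 10.9
eef_pos: [0.4634, -0.1409, 0.1312]
tcp_rot: [0.198, 0.98, -0.0, 0.0]
contact_force: [-2.7, 1.5, 6.6]
opening: 0.269
finger_force: 90.1
```

send_rows:
  steps:
    - [0, 0, 0.001, 0, -1]
    - [0, 0, 0.001, 0, -1]

```text
time: 11.1
eef_pos: [0.4635, -0.141, 0.1306]
tcp_rot: [0.198, 0.98, -0.0, 0.0]
contact_force: [-3.6, 1.7, 8.5]
opening: 0.267
finger_force: 90.3
```

send_rows:
  steps:
    - [0, 0, 0.001, 0, -1]
    - [0, 0, 0.001, 0, -1]

```text
time: 11.3
eef_pos: [0.4636, -0.141, 0.1301]
tcp_rot: [0.197, 0.98, -0.0, 0.0]
contact_force: [-4.3, 1.5, 10.7]
opening: 0.27
finger_force: 90.5
```

send_rows:
  steps:
    - [0, 0, 0.001, 0, -1]
    - [0, 0, 0.001, 0, -1]

```text
time: 11.5
eef_pos: [0.4635, -0.141, 0.1293]
tcp_rot: [0.197, 0.98, -0.0, 0.0]
contact_force: [-2.6, 1.3, 9.0]
opening: 0.268
finger_force: 90.7
```

send_rows:
  steps:
    - [0, 0, 0.001, 0, -1]
    - [0, 0, 0.001, 0, -1]

```text
time: 11.7
eef_pos: [0.4628, -0.1406, 0.1254]
tcp_rot: [0.198, 0.98, 0.0, -0.0]
contact_force: [-0.2, 1.1, -3.4]
opening: 0.27
finger_force: 89.5
```

Both catches have clicked: the force is back to the free-air baseline of about -3 N. I'll press on to the stop in small steps.

send_rows:
  steps:
    - [0, 0, 0.001, 0, -1]
    - [0, 0, 0.002, 0, -1]
    - [0, 0, 0.002, 0, -1]

```text
time: 12.0
eef_pos: [0.4626, -0.1406, 0.1234]
tcp_rot: [0.198, 0.98, 0.0, -0.001]
contact_force: [-0.1, -0.4, -3.0]
opening: 0.268
finger_force: 89.4
```

send_rows:
  steps:
    - [0, 0, 0.001, 0, -1]
    - [0, 0, 0.002, 0, -1]
    - [0, 0, 0.002, 0, -1]

```text
time: 12.3
eef_pos: [0.4631, -0.1408, 0.1223]
tcp_rot: [0.198, 0.98, -0.0, 0.0]
contact_force: [-0.8, 0.3, -3.1]
opening: 0.27
finger_force: 89.4
```

send_rows:
  steps:
    - [0, 0, 0.001, 0, -1]
    - [0, 0, 0.001, 0, -1]

```text
time: 12.5
eef_pos: [0.4632, -0.1408, 0.1216]
tcp_rot: [0.198, 0.98, -0.0, 0.0]
contact_force: [-1.0, 0.0, -0.2]
opening: 0.27
finger_force: 89.5
```

send_rows:
  steps:
    - [0, 0, 0.001, 0, -1]
    - [0, 0, 0.001, 0, -1]

```text
time: 12.7
eef_pos: [0.4633, -0.1409, 0.1208]
tcp_rot: [0.198, 0.98, -0.0, 0.0]
contact_force: [-1.6, -0.2, 1.2]
opening: 0.265
finger_force: 89.7
```

send_rows:
  steps:
    - [0, 0, 0.001, 0, -1]
    - [0, 0, 0.001, 0, -1]

```text
time: 12.9
eef_pos: [0.4634, -0.141, 0.1206]
tcp_rot: [0.198, 0.98, -0.0, 0.0]
contact_force: [-3.2, 1.6, 6.1]
opening: 0.265
finger_force: 90.2
```

send_rows:
  steps:
    - [0, 0, 0.001, 0, -1]
    - [0, 0, 0.001, 0, -1]

```text
time: 13.1
eef_pos: [0.4636, -0.141, 0.1203]
tcp_rot: [0.198, 0.98, -0.0, 0.0]
contact_force: [-4.9, 2.7, 10.4]
opening: 0.271
finger_force: 90.5
```

send_rows:
  steps:
    - [0, 0, 0.0005, 0, -1]
    - [0, 0, 0.0005, 0, -1]
    - [0, 0, 0.0005, 0, -1]
    - [0, 0, 0.0005, 0, -1]

```text
time: 13.5
eef_pos: [0.4637, -0.141, 0.1203]
tcp_rot: [0.197, 0.98, -0.0, 0.0]
contact_force: [-4.8, 2.6, 11.4]
opening: 0.265
finger_force: 90.6
```

The cover is on its firm stop at about 14.5 N. Now I'll retreat straight up.

send_rows:
  steps:
    - [0, 0, -0.003, 0, -1]
    - [0, 0, -0.01, 0, -1]
    - [0, 0, -0.025, 0, -1]
    - [0, 0, -0.045, 0, -1]
    - [0, 0, -0.065, 0, -1]
    - [0, 0, -0.08, 0, -1]
    - [0, 0, -0.08, 0, -1]
    - [0, 0, -0.08, 0, -1]

```text
time: 14.3
eef_pos: [0.4628, -0.1407, 0.1972]
tcp_rot: [0.198, 0.98, 0.0, -0.0]
contact_force: [0.1, -0.0, -3.8]
opening: 0.272
finger_force: 89.3
```

Run:
```python
from h import *
s=ctrl.get_state();im=ctrl.read_camera('scene')
print(s['eef_pos'],s['contact_force'],shift([.5583,.1605,.195]))
w=ctrl.read_camera('wrist');np.save('w6.npy',w)
save(np.hstack([cv2.resize(im[215:295,295:375],(400,400),interpolation=cv2.INTER_CUBIC),cv2.resize(w[80:280,215:415],(400,400))]),'w6')
```

```text
[ 0.46284143 -0.14067595  0.19718615] [ 0.05400941 -0.03448202 -3.76615818] [ 28.2 314.6   1.6]
```

View pics/w6.png

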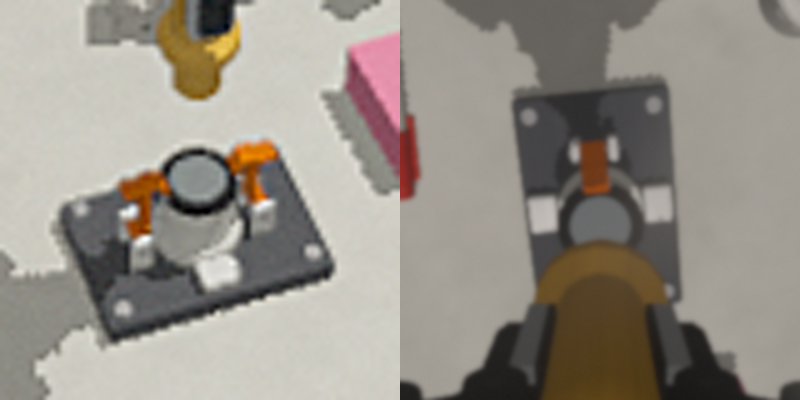

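The cover is seated, with both catches hooked over its rim. Back to the holder.

send_rows:
  steps:
    - [0.003, 0.031, 0, 0, -1]
    - [0.006, 0.062, 0, 0, -1]
    - [0.009, 0.094, 0, 0, -1]
    - [0.012, 0.126, 0, 0, -1]
    - [0.015, 0.157, 0, 0, -1]
    - [0.018, 0.188, 0, 0, -1]
    - [0.021, 0.22, 0, 0, -1]
    - [0.024, 0.251, 0, 0, -1]
    - [0.027, 0.283, 0, 0, -1]
    - [0.0285, 0.315, 0, 0, -1]
    - [0.0285, 0.315, 0, 0, -1]
    - [0.0285, 0.315, 0, 0, -1]

```text
time: 15.6
eef_pos: [0.5581, 0.161, 0.196]
tcp_rot: [0.197, 0.98, -0.001, -0.001]
contact_force: [-0.2, -0.3, -3.2]
opening: 0.273
finger_force: 89.6
```

send_rows:
  steps:
    - [0, 0, 0, 0, -1]
    - [0, 0, 0, 0, -1]
    - [0, 0, 0, 0, -1]

```text
time: 15.9
eef_pos: [0.5587, 0.1598, 0.1977]
tcp_rot: [0.198, 0.98, -0.0, -0.0]
contact_force: [-0.8, 1.2, -3.2]
opening: 0.271
finger_force: 89.6
```

Run:
```python
from h import *
s=ctrl.get_state();im=ctrl.read_camera('wrist');np.save('w7.npy',im)
print(s['eef_pos'],s['tcp_rot'])
Rm=R.from_quat(s['tcp_rot']).as_matrix();t=s['eef_pos'];g=cv2.cvtColor(im,cv2.COLOR_RGB2HSV)
f=lambda uv,z:(Rm.T@(onz('wrist',uv,z,s)-t)*1000).round(1)
roi=(slice(130,215),slice(270,365))
# wood: hue<17 saturated ; hole: low saturation/other inside
m=cv2.inRange(g,(3,110,50),(16,255,255));z=np.zeros_like(m);z[roi]=m[roi]
x,y,w,h=cv2.boundingRect(cv2.findNonZero(cv2.morphologyEx(z,cv2.MORPH_OPEN,np.ones((3,3)))));print('wood box',x,y,w,h,'centre', f((x+w/2-.5,y+w/2-.5),.033))
sub=cv2.bitwise_not(m)[y+5:y+h-2,x+5:x+w-5];k,l,st,c=cv2.connectedComponentsWithStats(sub)
for i in range(1,k):
    if st[i,4]>30:
        cx=c[i]+[x+5,y+5];print('hole?',st[i],cx,f(cx,.034))
a=im[120:320,215:415];save(cv2.resize(a,(600,600),interpolation=cv2.INTER_CUBIC),'w7')
```

```text
[0.55867911 0.15978739 0.19769337] [ 1.98215459e-01  9.80158462e-01 -9.50450824e-05 -1.08871970e-04]
wood box 278 146 73 69 centre [2.400e+00 1.000e-01 1.647e+02]
hole? [ 20  18  26  25 473] [315.73995772 180.46723044] [  4.3   1.9 163.7]
hole? [  7  50  50  12 416] [314.29807692 207.70913462] [-25.2   0.4 163.7]
```

View pics/w7.png

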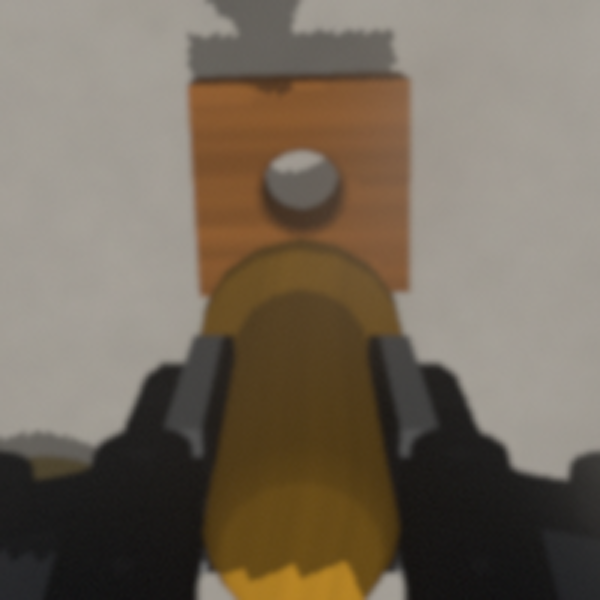

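The hole is at crop (302,190), directly ahead of the collar and about 1.8 mm along +x from the tool's axis. I'll correct that and lower to just above the hole.

send_rows:
  steps:
    - [0.0018, 0.0005, 0.02, 0, -1]
    - [0.0018, 0.0005, 0.045, 0, -1]
    - [0.0018, 0.0005, 0.07, 0, -1]
    - [0.0018, 0.0005, 0.09, 0, -1]
    - [0.0018, 0.0005, 0.097, 0, -1]
    - [0.0018, 0.0005, 0.097, 0, -1]
    - [0.0018, 0.0005, 0.097, 0, -1]
    - [0.0018, 0.0005, 0.097, 0, -1]

```text
time: 16.75
eef_pos: [0.5586, 0.1619, 0.1027]
tcp_rot: [0.198, 0.98, 0.001, 0.002]
contact_force: [-0.6, 0.4, -2.8]
opening: 0.269
finger_force: 89.7
```

Run:
```python
from h import *
s=ctrl.get_state();im=ctrl.read_camera('scene');t=ctrl.read_camera('wrist')
print(s['eef_pos'],s['contact_force'],shift([.5572,.161,.0977]))
save(np.hstack([cv2.resize(im[140:210,260:330],(400,400),interpolation=cv2.INTER_CUBIC),cv2.resize(t[120:320,215:415],(400,400),interpolation=cv2.INTER_CUBIC)]),'w8')
```

```text
[0.55863329 0.16189969 0.10266408] [-0.61614008  0.37288296 -2.82492304] [ 0.7 -1.3  4.6]
```

View pics/w8.png

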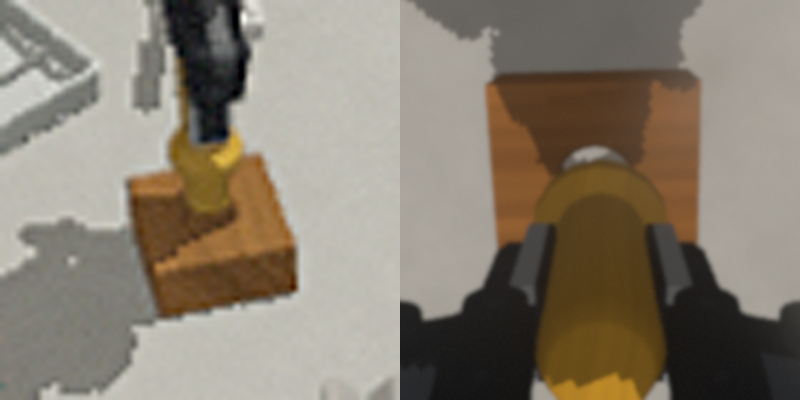

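The nose is right over the hole, about 1 mm off to the right. I'll correct and insert slowly.

send_rows:
  steps:
    - [0.0007, -0.0013, 0, 0, -1]
    - [0.0007, -0.0013, 0.003, 0, -1]
    - [0.0007, -0.0013, 0.006, 0, -1]
    - [0.0007, -0.0013, 0.009, 0, -1]
    - [0.0007, -0.0013, 0.011, 0, -1]
    - [0.0007, -0.0013, 0.011, 0, -1]

```text
time: 17.45
eef_pos: [0.5562, 0.1608, 0.0893]
tcp_rot: [0.198, 0.98, -0.0, -0.0]
contact_force: [0.3, -0.3, -2.5]
opening: 0.273
finger_force: 89.7
```

send_rows:
  steps:
    - [0, 0, 0.003, 0, -1]
    - [0, 0, 0.006, 0, -1]
    - [0, 0, 0.006, 0, -1]

```text
time: 17.75
eef_pos: [0.5561, 0.1608, 0.0833]
tcp_rot: [0.198, 0.98, -0.0, -0.0]
contact_force: [0.1, -0.5, -4.1]
opening: 0.269
finger_force: 89.7
```

send_rows:
  steps:
    - [0, 0, 0.004, 0, -1]
    - [0, 0, 0.008, 0, -1]
    - [0, 0, 0.012, 0, -1]
    - [0, 0, 0.014, 0, -1]
    - [0, 0, 0.015, 0, -1]
    - [0, 0, 0.015, 0, -1]

```text
time: 18.35
eef_pos: [0.5562, 0.1609, 0.0686]
tcp_rot: [0.198, 0.98, -0.0, -0.0]
contact_force: [0.3, -0.5, -3.4]
opening: 0.273
finger_force: 89.7
```

send_rows:
  steps:
    - [0, 0, 0.001, 0, -1]
    - [0, 0, 0.002, 0, -1]
    - [0, 0, 0.002, 0, -1]

```text
time: 18.65
eef_pos: [0.5562, 0.1609, 0.0667]
tcp_rot: [0.198, 0.98, 0.0, 0.0]
contact_force: [0.5, 0.1, -3.7]
opening: 0.268
finger_force: 89.7
```

send_rows:
  steps:
    - [0, 0, 0.001, 0, -1]
    - [0, 0, 0.0015, 0, -1]
    - [0, 0, 0.0015, 0, -1]

```text
time: 18.95
eef_pos: [0.5564, 0.1609, 0.0659]
tcp_rot: [0.198, 0.98, 0.0, 0.0]
contact_force: [-1.0, 0.3, 1.0]
opening: 0.27
finger_force: 90.1
```

The collar rests on the block, so I'll release.

send_rows:
  steps:
    - [0, 0, 0, 0, -0.2]
    - [0, 0, 0, 0, 0]
    - [0, 0, 0, 0, 0.3]
    - [0, 0, 0, 0, 0.7]
    - [0, 0, 0, 0, 1]
    - [0, 0, 0, 0, 1]
    - [0, 0, 0, 0, 1]
    - [0, 0, 0, 0, 1]
    - [0, 0, 0, 0, 1]
  squeeze: 20

```text
time: 19.85
eef_pos: [0.5562, 0.1609, 0.0653]
tcp_rot: [0.198, 0.98, -0.0, -0.0]
contact_force: [0.2, -0.5, 0.1]
opening: 0.998
finger_force: 0.0
```

send_rows:
  steps:
    - [0, 0, -0.02, 0, 1]
    - [0, 0, -0.05, 0, 1]
    - [0, 0, -0.09, 0, 1]
    - [0, 0, -0.13, 0, 1]
    - [0, 0, -0.16, 0, 1]
    - [0, 0, -0.16, 0, 1]
    - [0, 0, -0.16, 0, 1]
    - [0, 0, -0.16, 0, 1]

```text
time: 20.65
eef_pos: [0.5553, 0.1608, 0.2235]
tcp_rot: [0.198, 0.98, -0.0, -0.001]
contact_force: [-0.5, 0.3, -0.2]
opening: 1.0
finger_force: 0.0
```

Run:
```python
from h import *
s=ctrl.get_state();im=ctrl.read_camera('scene');t=ctrl.read_camera('wrist')
print(s['eef_pos'],s['contact_force'],s['opening'],s['time'])
save(np.vstack([np.hstack([cv2.resize(im[140:210,260:330],(300,300)),cv2.resize(im[215:295,295:375],(300,300))]),cv2.resize(t[90:290,120:520],(600,300))]),'w9')
```

```text
[0.5552521  0.160771   0.22351213] [-0.51169133  0.27587875 -0.23186272] 1.0001529773765687 20.65
```

View pics/w9.png

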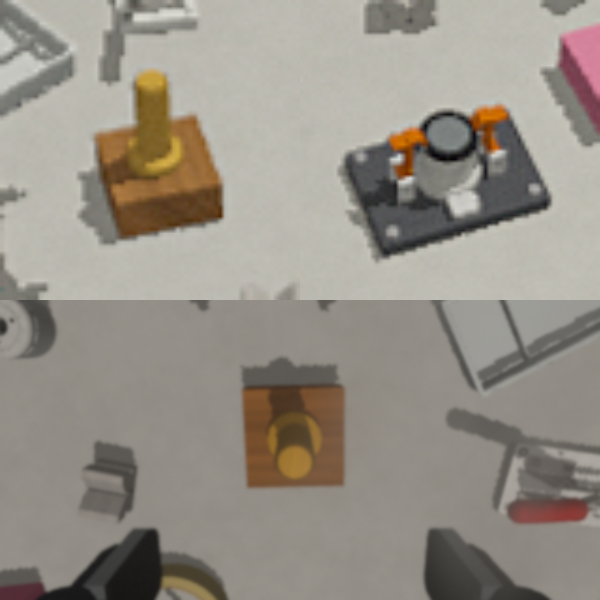

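The tool stands upright in its holder, with its collar on the block. The cover is seated under both catches and the gripper is clear.

```bash
python3 -c "
from plant import ctrl
print(ctrl.sign_off())"
```

```text
the job is handed in; nothing more can be done
None
```

I pressed the cover past both catches onto its firm stop with about 14.5 N, hung the tool back upright in its holder, and handed the job in at about 21 s; the sign-off returned no verdict, and an early unit slip (mm sent for m) only overran a few free-air moves and touched nothing.

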